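Lid the open pot and bring it to the front of the lazy Susan

ROBOT

A 6-joint arm with a two-finger parallel gripper is mounted at the origin on a cart in front of the work surface, level with it; the furniture and walls round the work are solid. World frame = base frame: x ahead of the robot, y to its left, z up, the work surface at z = 0. Lengths are in m, angles in rad, forces in N, time in s.
With the tool pointing down it reaches from about 0.275 to 0.725 m from the base axis. Payload 5.6 kg.
Tool frame: the origin (TCP) lies at the very end of the fingers, on their centre line; the grasp point (between the pads) lies robot.grip_point_offset behind it (robot.grip_point_offset is the distance from the TCP to the grasp point, in m); z points along the fingers, y is the line along which they close (so a half turn about z gives the same grasp; the last joint's range is limited). The gripper opens to 85 mm and grips with 20 to 120 N. Pads are 22 mm wide; open, the fingers measure 114 mm over their backs; the gripper's body (76 mm by 85 mm) begins 54 mm behind the grasp point. The pads swing forward as they close: fully open they stand 13 mm farther back than shut.
Start: joints at [-0.969, 0.255, 0.108, 0, -1.424, -0.285], TCP at [0.171, -0.523, 0.231] pointing down, gripper open.
Joint ranges: [-2.95, 2.95], [-1.21, 1.97], [-1.09, 1.5], [-2.87, 1.71], [-2.94, -0.07], [-3.05, 3.05]. Speed limits (rad/s): [2.57, 2.57, 3.14, 3.14, 3.14, 3.14].

INTERFACE

Orientations are given as a 3x3 rotation matrix whose columns are the frame's x, y, z axes.
In Python, from workcell import robot gives the robot as it stands.
- The arm moves only by the tool play_rows, never from a script. Its argument "series" is a list of rows, each an object of numbers: "x", "y", "z": the shift along the tool's x, y, z normalised to -1 to 1, where 1 is 5 cm; "roll": the turn about the tool's z normalised to -1 to 1, where 1 is 45 degrees; "fingers": the opening, from -1 (shut) to 1 (fully open). A call has 1 to 20 rows; each row shifts and turns the commanded pose from where the row before left it, along the tool's axes as they then stand; what a row does not reach is not made up. A row lasts 1/8 s, in which the tool goes at most 62.5 mm and 10.7 degrees, less where a joint would pass 70% of its speed; a pose out of reach is approached as far as the arm can. A call with a number of a shift or a turn outside -1 to 1 is refused whole. A call with a gripper value outside its range is refused whole. The fingers move at their own pace and stop on an object; "squeeze" is the grip in N (left out, the last holds). Time passes only in rows, so rows that do not move let the fingers close. It gives the time, the measured TCP pose, the force, the opening and the grip force at its end, in the units of the state.
- robot.get_obs(): the state, without advancing time (a new reading comes with each control period).
- robot.read_camera(name): name is "scene" or "top" or "wrist"; returns a dict with "pixels" (384x512x3 uint8, red, green, blue), "fx", "fy", "cx", "cy" (pixels), "position" and "orientation" of the camera in the world. Camera axes: x right, y down, z forward; pixel columns grow to the right and rows downward; lengths in m; the calibration is good to about 2 mm. The wrist camera is an equidistant fisheye: a pixel r from the principal point sees the ray r / f radians off the axis. A picture is of the moment at which its call begins. There is no depth.
- robot.sign_off(): hands the job in; it is judged then, once.
The state is a dict: "time": time; "joint_positions": joint angles; "dq": joint speeds; "joint_torque": joint torques, N m; "ee_pos": TCP position; "eef_rot": TCP orientation; "contact_force": force on the tool from outside, world axes, zero at the start; "wrist_torque": the same for the moment, N m; "finger_gap": finger opening in m; "finger_force": force on a finger pad.
Only numpy, scipy, OpenCV 4.12 (cv2) and the standard library are available. Lean on these libraries where they do the work, as an engineer would, in place of code of your own. Each camera call takes 0.05 s, during which the arm holds its last target. There are 200 camera calls.

TASK

Put the loose lid back on the open white pot on the lazy Susan, so that it sits seated and level, and let go of it. Then turn the lazy Susan by its tall handle until that pot stands at the front, in line with the steel stud on the fixed tongue, and hold it still there: finish while still gripping the handle's knob. The lid stays on, and the tea box, the mug and the teaspoon are left where they are.

Things in the scene. Friction and masses are not known exactly. Their poses are not given: they have to be found in the camera images.
- carousel: Fixed wooden foot of the lazy Susan. Origin on the turning axis, at the worktop surface; z up. Its own -x axis points to the front, along a 30 mm wide tongue that reaches out from under the tray to 185 mm from the axis. The tray that turns on it is a wooden disc, 260 mm across, top face 28 mm above the worktop; four closed, black-capped spice jars fixed on it (41 mm across, tops 118 mm above the worktop), the pot and the handle turn with it.
- front_stud (a point): Top of the small steel stud (14 mm wide, 11 mm tall) on the fixed tongue, 168 mm from the turning axis and 21 mm above the worktop: it marks the front.
- tray (a joint): Turning angle of the tray in rad about the vertical axis, growing anticlockwise seen from above. Endless, no stops, no spring, light friction (about 0.03 N m); stays where it is left. The pot is in line with the stud at 0 and at every whole turn (2 pi).
- pot_mouth (a point): Centre of the open mouth (rim plane) of the white ceramic pot, the only open vessel on the tray; 80 mm from the turning axis, rim 90 mm above the worktop. Pot outside 68 mm across, mouth 60 mm across, 62 mm tall; fixed on the tray, exactly opposite the handle. z up.
- handle_knob (a point): Centre of the dark wooden knob (upright cylinder 22 mm across, 34 mm tall, top 169 mm above the worktop, centre 152 mm) on top of the slim steel post (10 mm thick), the handle, fixed on the tray 105 mm from the turning axis, opposite the pot. It rises above everything else on the tray and spins freely on its post, so that it can be gripped with a fixed finger direction while the tray is turned. z up.
- handle: The same knob; origin at the centre of its underside, 17 mm below its centre, z up. It is what must be gripped at the end.
- lid_center (a point): Centre (half-way up) of the pot's loose lid, 42 mm tall, 90 g: at the bottom a tapered plug 8 mm deep (55 mm across under the disc, 44 mm at its lower edge), then a white ceramic disc 72 mm across and 6 mm thick, then a dark wooden knob 20 mm across and 28 mm tall. It starts on the worktop standing on its plug, knob up; disc top 7 mm below this point, knob top 21 mm above it. Seated on the pot this point is 13 mm above the rim. z up.
- lid: The same lid; origin at the centre of the plug's underside, 21 mm below its half-way centre. z up.
- tea_box: Tea carton lying behind the lazy Susan, 65 x 142 x 73 mm; origin under its centre. A bystander.
- mug: Striped mug behind the lazy Susan, 90 x 124 x 100 mm; origin under its centre. A bystander.
- teaspoon: Teaspoon, 130 x 27 x 11 mm, lying near the robot-side edge of the worktop; origin under its centre. A bystander.

How it is judged:
On the way, in this order (a step that is already met when the one before it is completed fails the run):
1. the lid sits seated and level on the pot, let go, before the pot has been brought to the front (horizontal distance between lid_center and pot_mouth below 0.005 m and z of lid_center in the frame of pot_mouth between 0.01 and 0.0165 m and angle between lid_center's own z axis and vertical below 0.06 rad and contact force between the fingers and lid below 0.05 N and not (y of pot_mouth in the frame of carousel between -0.01 and 0.01 m and x of pot_mouth in the frame of carousel below 0 m)), for 0.2 s.
2. the pot stands in line with the stud while the fingers grip the handle's knob (y of pot_mouth in the frame of carousel between -0.01 and 0.01 m and x of pot_mouth in the frame of carousel below 0 m and contact force between the fingers and handle above 2 N), for 0.2 s.
At the end, for the whole second after the job is handed in: Lid seated on the pot (centred within 5 mm, down within 3 mm, tilt under 0.06 rad), not touched by the fingers; pot centre within 10 mm of the line from the turning axis to the stud, on its side; tray still (under 0.06 rad/s); fingers grip the knob with over 2 N (all of step 2 and horizontal distance between lid_center and pot_mouth below 0.005 m and z of lid_center in the frame of pot_mouth between 0.01 and 0.0165 m and angle between lid_center's own z axis and vertical below 0.06 rad and velocity of joint tray between -0.06 and 0.06 rad/s and contact force between the fingers and lid below 0.05 N); the arm keeps its last pose, push and grip.
It fails at once if the tea box, the mug or the teaspoon is pushed more than 3 cm (distance of any of tea_box, mug, teaspoon from where it was at the start of the episode above 0.03 m).
It also fails if it takes over 58 s, if anything falls off the work surface, if the arm or the gripper's body presses on something with over 40 N, if the wrist force passes 120 N, or if a joint passes its speed limit or range.

## Working session

There is one attempt and no reset: what is moved stays moved. The work goes in short steps, Python scripts to look and compute and a tool call to move; the robot and the scene stay as the last step left them, time stands still between calls to the robot, and variables do not carry over. Pictures are saved under pics/ and viewed, at most 10 in all, crops included, and the job is handed in when it is done.

Besides the shell and the picture viewer there is one more tool, called in YAML: its name, and indented under it one key for each argument. play_rows: Moves the arm, as the interface text tells. Scaled input: -1 to 1 covers 5 cm each way for a shift and 45 degrees each way for a turn. Its arguments: {"type":"object","properties":{"series":{"type":"array"},"squeeze":{"type":"number"}},"required":["series"]}

```bash
ls; mkdir -p pics
python3 - <<'E'
from workcell import robot
import cv2
o=robot.get_obs()
print(o['time'],o['ee_pos'],o['eef_rot'],o['finger_gap'],robot.grip_point_offset)
for n in('top','scene'):
    c=robot.read_camera(n);cv2.imwrite(f'pics/{n}0.png',c['pixels'][:,:,::-1])
    print(n,c['fx'],c['fy'],c['cx'],c['cy'],c['position'],c['orientation'])
E
```

```text
pics
0.0 [ 0.17125816 -0.52215096  0.23037054] [[-9.50264719e-01 -3.11442674e-01 -6.51282706e-04]
 [-3.11443350e-01  9.50263013e-01  1.80181066e-03]
 [ 5.77291375e-05  1.91503476e-03 -9.99998165e-01]] 0.08533273315741442 0.0187
top 418.2812550529055 418.2812550529055 253.63597485617407 192.93510701492696 [ 0.4721942  -0.06887002  1.16934753] [[-1.72545985e-02 -9.94475332e-01  1.03542706e-01]
 [-9.99851114e-01  1.71795126e-02 -1.61699498e-03]
 [-1.70751598e-04 -1.03555190e-01 -9.94623694e-01]]
scene 492.27004593446185 492.27004593446185 259.4112856340493 188.41607179984072 [ 0.9866105  -0.86435017  1.08114448] [[ 0.87820236  0.35662931 -0.31871015]
 [ 0.47808907 -0.63526658  0.60652058]
 [ 0.01383711 -0.68501964 -0.72839318]]
```

View pics/top0.png

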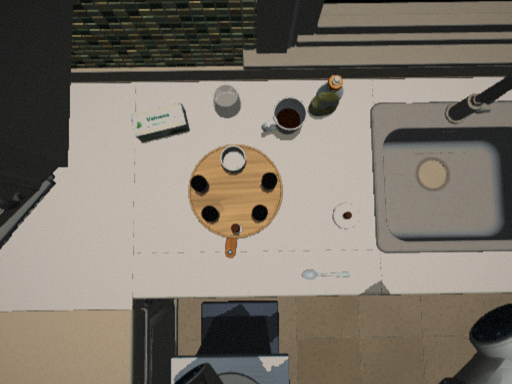

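View pics/scene0.png

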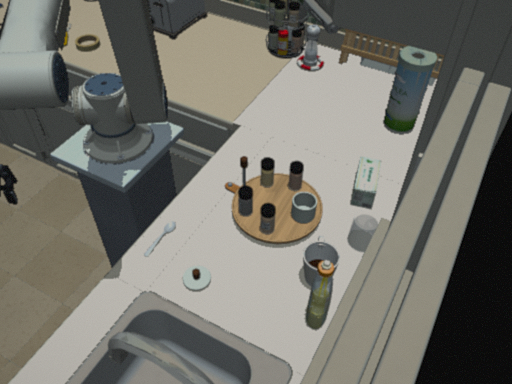

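The top view shows the pot at (233,158), the knob at (236,228), the tongue at (231,248) and the lid at (346,215). The scene view shows the lid at (197,277), the handle at (244,160) and the pot at (304,207). The pot is about half a turn from the front.

```bash
cat > h.py <<'E'
import numpy as np,cv2
from workcell import robot
def plane(c,u,v,z):
    d=c['orientation']@np.array([(u-c['cx'])/c['fx'],(v-c['cy'])/c['fy'],1.])
    p=np.array(c['position']);return p+d*(z-p[2])/d[2]
def proj(c,P):
    q=c['orientation'].T@(np.array(P)-c['position']);return c['fx']*q[0]/q[2]+c['cx'],c['fy']*q[1]/q[2]+c['cy']
def blobs(m,x0,y0,x1,y1,amin=8):
    n,l,s,ce=cv2.connectedComponentsWithStats(m[y0:y1,x0:x1].astype(np.uint8))
    return [(s[i,4],np.round(ce[i]+[x0,y0],1),s[i,:4]+[x0,y0,0,0]) for i in range(1,n) if s[i,4]>=amin]
E
python3 - <<'E'
from h import *
c=robot.read_camera('top');im=c['pixels'];t=c
g=im.astype(int)
hsv=cv2.cvtColor(im,cv2.COLOR_RGB2HSV)
dark=g.sum(2)<170
print('dark top');[print(b) for b in blobs(dark,180,135,370,265)]
wood=(hsv[...,1]>70)&(hsv[...,0]<25)&(hsv[...,2]>60)
m=np.zeros_like(wood);m[140:242,180:290]=wood[140:242,180:290]
k=cv2.morphologyEx(m.astype(np.uint8),cv2.MORPH_OPEN,np.ones((3,3)))
cs,_=cv2.findContours(k,cv2.RETR_EXTERNAL,cv2.CHAIN_APPROX_NONE)
h=cv2.convexHull(max(cs,key=cv2.contourArea))
e=cv2.fitEllipse(max(cs,key=cv2.contourArea));print('tray',e,plane(c,*e[0],.028), cv2.boundingRect(h))
a=im[135:265,180:285];b=im[190:240,320:372]
s=robot.read_camera('scene');si=s['pixels']
A=cv2.resize(a,None,fx=4,fy=4,interpolation=2);B=cv2.resize(b,None,fx=6,fy=6,interpolation=2)
W=np.zeros((520,740,3),np.uint8);W[:,:420]=A;W[:300,420:732]=B
W[310:510,420:660]=cv2.resize(si[258:298,175:223],None,fx=5,fy=5,interpolation=2)
cv2.imwrite('pics/z.png',W[:,:,::-1])
gs=si.astype(int).sum(2)<150
print('dark scene');[print(b) for b in blobs(gs,170,140,330,300)]
E
```

```text
dark top
(np.int32(62), array([231.4, 150.5]), array([223, 147,  20,  11]))
(np.int32(47), array([235.1, 170.5]), array([224, 165,  21,   9]))
(np.int32(221), array([268.8, 181.3]), array([262, 173,  15,  19]))
(np.int32(246), array([199.4, 184.1]), array([191, 175,  18,  20]))
(np.int32(220), array([210. , 213.8]), array([202, 206,  17,  17]))
(np.int32(200), array([259.3, 212.7]), array([252, 205,  16,  16]))
(np.int32(39), array([346.9, 215.1]), array([343, 212,   8,   7]))
(np.int32(56), array([235.1, 228. ]), array([231, 224,   9,   9]))
tray ((236.45864868164062, 193.9187469482422), (89.08438873291016, 92.0924072265625), 52.36006546020508) [ 0.5891129  -0.02357253  0.028     ] (188, 145, 95, 97)
dark scene
(np.int32(161), array([171.8, 182.9]), array([170, 156,   7,  45]))
(np.int32(53), array([243.6, 162.8]), array([241, 157,   6,  13]))
(np.int32(133), array([267.3, 164. ]), array([262, 158,  12,  13]))
(np.int32(133), array([296.3, 167.7]), array([290, 162,  13,  13]))
(np.int32(166), array([245.1, 192.8]), array([239, 185,  13,  16]))
(np.int32(9), array([250.1, 203.7]), array([249, 201,   3,   6]))
(np.int32(171), array([267.6, 210.5]), array([261, 203,  14,  15]))
(np.int32(11), array([249.5, 210.7]), array([248, 208,   4,   6]))
(np.int32(9), array([241.7, 211.8]), array([240, 210,   5,   4]))
(np.int32(53), array([314.6, 262.7]), array([309, 260,  12,   8]))
(np.int32(38), array([196.1, 274.1]), array([194, 270,   5,   9]))
(np.int32(21), array([323. , 274.2]), array([318, 270,  11,   7]))
```

View pics/z.png

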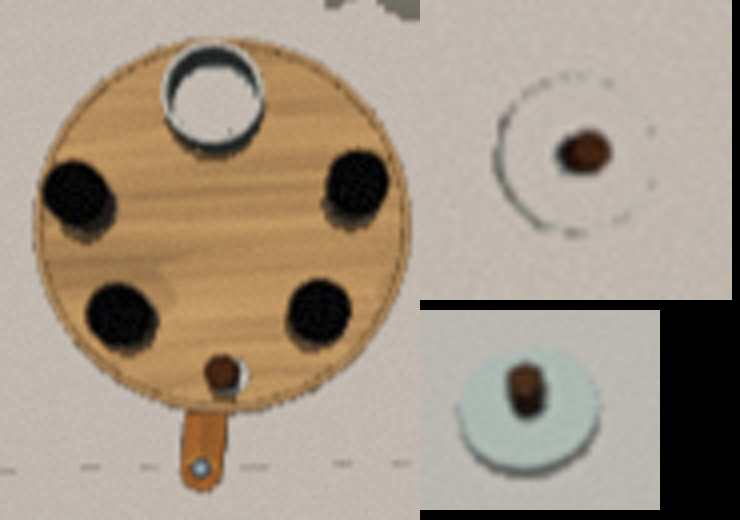

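The zoom shows the stud at (230,251), the tray disc centre at about (235.4,191), the knob top at (235,227.6), the pot rim at (233,158) and the lid centre at (345.6,215.4) with its knob top at (348,214.7).

Run:
```python
from h import *
np.set_printoptions(precision=4,suppress=True)
c=robot.read_camera('top');s=robot.read_camera('scene')
T=dict(stud=(229.9,251.4,.021),tray=(235.4,190.9,.028),knob=(234.9,227.6,.169),pot=(233,157.9,.09),liddisc=(345.6,215.4,.014),lidknob=(348.2,214.7,.042))
for k,(u,v,z) in T.items(): P=plane(c,u,v,z);print(k,P,'scene',np.array(proj(s,P)))
print('scene lidknob',plane(s,195.6,271.2,.042),'disc',plane(s,196.4,276.5,.013))
# caps centroids
for u,v in ((268.8,180.5),(199.4,184.),(210,213),(259.3,212.)): print(plane(c,u,v,.118))
# knob + scene
print('scene knob (243.8,159)',plane(s,243.8,159,.169))
```

```text
stud [ 0.433  -0.0034  0.021 ] scene [229.5291 182.3393]
tray [ 0.5975 -0.0208  0.028 ] scene [275.907  204.8249]
knob [ 0.494  -0.0244  0.169 ] scene [243.2702 157.189 ]
pot [ 0.6777 -0.0182  0.09  ] scene [303.5214 199.9525]
liddisc [ 0.5257 -0.3236  0.014 ] scene [196.1197 276.1333]
lidknob [ 0.5262 -0.3245  0.042 ] scene [195.1805 270.2638]
scene lidknob [ 0.5286 -0.3263  0.042 ] disc [ 0.5265 -0.3237  0.013 ]
[ 0.6127 -0.1096  0.118 ]
[0.6068 0.0664 0.118 ]
[0.5328 0.04   0.118 ]
[ 0.5332 -0.084   0.118 ]
scene knob (243.8,159) [ 0.4988 -0.0299  0.169 ]
```

play_rows:
  series:
    - {"x":-0.5,"y":0.1,"fingers":0.2}
    - {"x":-0.5,"y":0.1,"fingers":0.2}
    - {"x":-0.5,"y":0.1,"fingers":0.2}
    - {"x":-0.5,"y":0.1,"fingers":0.2}
    - {"x":-0.5,"y":0.1,"fingers":0.2}
    - {"x":-0.5,"y":0.1,"fingers":0.2}
    - {"x":-0.5,"y":0.1,"fingers":0.2}
    - {"x":-0.5,"y":0.1,"fingers":0.2}
    - {"x":-0.5,"y":0.1,"fingers":0.2}
    - {"x":-0.5,"y":0.1,"fingers":0.2}
    - {"x":-0.5,"y":0.1,"fingers":0.2}
    - {"x":-0.5,"y":0.1,"fingers":0.2}
    - {"x":-0.5,"y":0.1,"fingers":0.2}
    - {"x":-0.5,"y":0.1,"fingers":0.2}
    - {"x":-0.5,"y":0.1,"fingers":0.2}
    - {"x":-0.5,"y":0.05,"fingers":0.2}
    - {"z":0.4,"fingers":0.2}
    - {"z":0.4,"fingers":0.2}
    - {"z":0.4,"fingers":0.2}
    - {"fingers":0.2}

```text
validation failed for argument at $.se...
```

play_rows:
  series:
    - {"x":-0.5,"y":0.1,"z":0,"roll":0,"fingers":0.2}
    - {"x":-0.5,"y":0.1,"z":0,"roll":0,"fingers":0.2}
    - {"x":-0.5,"y":0.1,"z":0,"roll":0,"fingers":0.2}
    - {"x":-0.5,"y":0.1,"z":0,"roll":0,"fingers":0.2}

```text
time: 0.8
ee_pos: [0.2608, -0.472, 0.2312]
eef_rot: [[-0.95, -0.311, -0.0], [-0.311, 0.95, 0.0], [-0.0, 0.0, -1.0]]
contact_force: [-0.2, 0.2, -0.6]
finger_gap: 0.0516
finger_force: 0.0
```

play_rows:
  series:
    - {"x":-0.5,"y":0.1,"z":0,"roll":0,"fingers":0.2}
    - {"x":-0.5,"y":0.1,"z":0,"roll":0,"fingers":0.2}
    - {"x":-0.5,"y":0.1,"z":0,"roll":0,"fingers":0.2}
    - {"x":-0.5,"y":0.1,"z":0,"roll":0,"fingers":0.2}
    - {"x":-0.5,"y":0.1,"z":0,"roll":0,"fingers":0.2}
    - {"x":-0.5,"y":0.1,"z":0,"roll":0,"fingers":0.2}
    - {"x":-0.5,"y":0.1,"z":0,"roll":0,"fingers":0.2}
    - {"x":-0.5,"y":0.1,"z":0,"roll":0,"fingers":0.2}
    - {"x":-0.5,"y":0.1,"z":0.4,"roll":0,"fingers":0.2}
    - {"x":-0.5,"y":0.1,"z":0.6,"roll":0,"fingers":0.2}
    - {"x":-0.5,"y":0.1,"z":0.6,"roll":0,"fingers":0.2}
    - {"x":-0.45,"y":0.06,"z":0.6,"roll":0,"fingers":0.2}
    - {"x":0,"y":0,"z":0.4,"roll":0,"fingers":0.2}
    - {"x":0,"y":0,"z":0,"roll":0,"fingers":0.2}
    - {"x":0,"y":0,"z":0,"roll":0,"fingers":0.2}

```text
time: 2.68
ee_pos: [0.5252, -0.3252, 0.1024]
eef_rot: [[-0.95, -0.311, 0.001], [-0.311, 0.95, -0.001], [-0.001, -0.001, -1.0]]
contact_force: [-0.5, -0.4, 1.4]
finger_gap: 0.0512
finger_force: 0.0
```

Run:
```python
from h import *
np.set_printoptions(precision=4,suppress=True)
c=robot.read_camera('wrist');cv2.imwrite('pics/w1.png',c['pixels'][:,:,::-1])
print(c['fx'],c['cx'],c['cy'],c['position'],c['orientation'],robot.get_obs()['ee_pos'])
```

```text
297.3186396354542 250.04815623813585 196.31022098487674 [ 0.453  -0.349   0.2466] [[-0.3113  0.9065  0.2851]
 [ 0.9503  0.2973  0.0924]
 [-0.001   0.2997 -0.954 ]] [ 0.5253 -0.3252  0.1028]
```

View pics/w1.png

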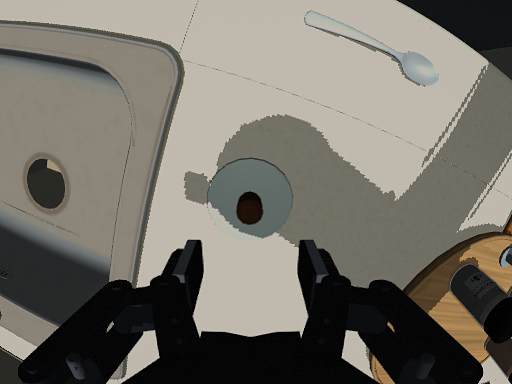

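The wrist view shows the lid disc at (250,198) with its knob at (250,208), centred between the fingers (at 200 and 302). The ray through the disc gives (0.524,-0.326), so I go straight down.

play_rows:
  series:
    - {"x":0,"y":0,"z":0.45,"roll":0,"fingers":0.2}
    - {"x":0,"y":0,"z":0.45,"roll":0,"fingers":0.2}
    - {"x":0,"y":0,"z":0.4,"roll":0,"fingers":0.2}
    - {"x":0,"y":0,"z":0.25,"roll":0,"fingers":0.2}
    - {"x":0,"y":0,"z":0.13,"roll":0,"fingers":0.2}
    - {"x":0,"y":0,"z":0,"roll":0,"fingers":0.2}
    - {"x":0,"y":0,"z":0,"roll":0,"fingers":-0.3}
    - {"x":0,"y":0,"z":0,"roll":0,"fingers":-0.5}
    - {"x":0,"y":0,"z":0,"roll":0,"fingers":-0.7}
    - {"x":0,"y":0,"z":0,"roll":0,"fingers":-0.9}
    - {"x":0,"y":0,"z":0,"roll":0,"fingers":-1}
    - {"x":0,"y":0,"z":0,"roll":0,"fingers":-1}
    - {"x":0,"y":0,"z":0,"roll":0,"fingers":-1}
  squeeze: 30

```text
time: 4.35
ee_pos: [0.5254, -0.325, 0.0182]
eef_rot: [[-0.95, -0.312, 0.001], [-0.312, 0.95, -0.001], [-0.001, -0.001, -1.0]]
contact_force: [-0.4, -0.6, 5.4]
finger_gap: 0.0187
finger_force: 29.6
```

play_rows:
  series:
    - {"x":0,"y":0,"z":-0.3,"roll":0,"fingers":-1}
    - {"x":0,"y":0,"z":-0.55,"roll":0,"fingers":-1}
    - {"x":0,"y":0,"z":-0.55,"roll":0,"fingers":-1}
    - {"x":0,"y":0,"z":-0.55,"roll":0,"fingers":-1}
    - {"x":0,"y":0,"z":-0.55,"roll":0,"fingers":-1}
    - {"x":0,"y":0,"z":-0.55,"roll":0,"fingers":-1}
    - {"x":-0.24,"y":0.245,"z":0,"roll":0,"fingers":-1}
    - {"x":-0.48,"y":0.49,"z":0,"roll":0,"fingers":-1}
    - {"x":-0.48,"y":0.49,"z":0,"roll":0,"fingers":-1}
    - {"x":-0.48,"y":0.49,"z":0,"roll":0,"fingers":-1}
    - {"x":-0.48,"y":0.49,"z":0,"roll":0,"fingers":-1}
    - {"x":-0.48,"y":0.49,"z":0,"roll":0,"fingers":-1}
    - {"x":-0.48,"y":0.49,"z":0,"roll":0,"fingers":-1}
    - {"x":-0.48,"y":0.49,"z":0,"roll":0,"fingers":-1}
    - {"x":-0.48,"y":0.49,"z":0,"roll":0,"fingers":-1}
    - {"x":-0.48,"y":0.49,"z":0,"roll":0,"fingers":-1}
    - {"x":-0.24,"y":0.245,"z":0,"roll":0,"fingers":-1}
    - {"x":0,"y":0,"z":0,"roll":0,"fingers":-1}
    - {"x":0,"y":0,"z":0,"roll":0,"fingers":-1}

```text
time: 6.72
ee_pos: [0.676, -0.0176, 0.1695]
eef_rot: [[-0.95, -0.311, -0.001], [-0.311, 0.95, -0.0], [0.001, 0.0, -1.0]]
contact_force: [-0.5, -0.1, -0.9]
finger_gap: 0.0189
finger_force: 29.5
```

Run:
```python
from h import *
np.set_printoptions(precision=4,suppress=True)
c=robot.read_camera('wrist');s=robot.read_camera('scene')
W=np.zeros((384,912,3),np.uint8);W=np.hstack([c['pixels'][:,:],cv2.resize(s['pixels'][90:250,220:340],(288,384),interpolation=2)])
cv2.imwrite('pics/w2.png',W[:,:,::-1])
print(c['position'],c['orientation'],robot.get_obs()['ee_pos'])
```

```text
[ 0.6042 -0.0414  0.3138] [[-0.311   0.9073  0.283 ]
 [ 0.9504  0.2967  0.0931]
 [ 0.0005  0.2979 -0.9546]] [ 0.6761 -0.0179  0.1699]
```

View pics/w2.png

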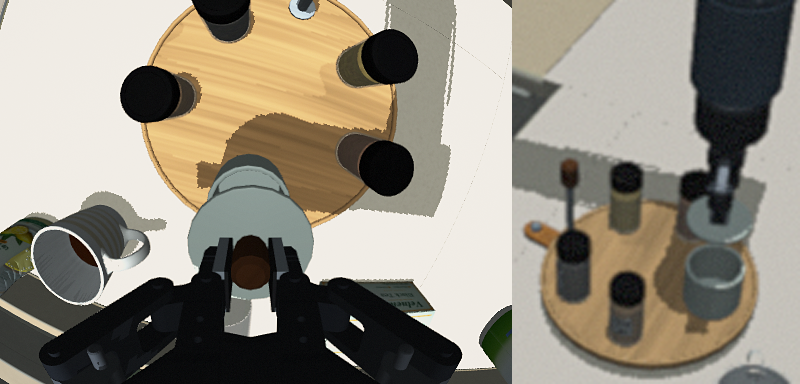

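The lid hangs level and is lined up sideways with the pot: lid 188–313 and pot rim both centred on about column 250. I lower it now.

play_rows:
  series:
    - {"x":-0.03,"y":0,"z":0.3,"roll":0,"fingers":-1}
    - {"x":0,"y":0,"z":0.4,"roll":0,"fingers":-1}
    - {"x":0,"y":0,"z":0.3,"roll":0,"fingers":-1}
    - {"x":0,"y":0,"z":0.15,"roll":0,"fingers":-1}
    - {"x":0,"y":0,"z":0.1,"roll":0,"fingers":-1}
    - {"x":0,"y":0,"z":0.08,"roll":0,"fingers":-1}
    - {"x":0,"y":0,"z":0,"roll":0,"fingers":-1}
    - {"x":0,"y":0,"z":0,"roll":0,"fingers":-1}

```text
time: 7.82
ee_pos: [0.6782, -0.0166, 0.1038]
eef_rot: [[-0.95, -0.312, 0.001], [-0.312, 0.95, 0.0], [-0.001, -0.0, -1.0]]
contact_force: [-0.2, 0.2, -0.7]
finger_gap: 0.0189
finger_force: 29.5
```

play_rows:
  series:
    - {"x":0,"y":0,"z":0.04,"roll":0,"fingers":-1}
    - {"x":0,"y":0,"z":0.03,"roll":0,"fingers":-1}
    - {"x":0,"y":0,"z":0,"roll":0,"fingers":-1}
    - {"x":0,"y":0,"z":0,"roll":0,"fingers":-1}

```text
time: 8.32
ee_pos: [0.6781, -0.0168, 0.1002]
eef_rot: [[-0.95, -0.312, 0.001], [-0.312, 0.95, -0.0], [-0.0, -0.0, -1.0]]
contact_force: [-0.4, -0.5, 2.5]
finger_gap: 0.0192
finger_force: 29.8
```

play_rows:
  series:
    - {"x":0,"y":0,"z":0,"roll":0,"fingers":-0.4}
    - {"x":0,"y":0,"z":0,"roll":0,"fingers":-0.2}
    - {"x":0,"y":0,"z":0,"roll":0,"fingers":0}
    - {"x":0,"y":0,"z":0,"roll":0,"fingers":0}
    - {"x":0,"y":0,"z":-0.2,"roll":0,"fingers":0}
    - {"x":0,"y":0,"z":-0.4,"roll":0,"fingers":0}
    - {"x":0,"y":0,"z":-0.6,"roll":0,"fingers":0}
    - {"x":0,"y":0,"z":-0.6,"roll":0,"fingers":0}
    - {"x":0,"y":0,"z":-0.6,"roll":0,"fingers":0}
    - {"x":0,"y":0,"z":0,"roll":0,"fingers":0}
    - {"x":0,"y":0,"z":0,"roll":0,"fingers":0}

```text
time: 9.7
ee_pos: [0.6777, -0.0165, 0.2197]
eef_rot: [[-0.95, -0.312, -0.0], [-0.312, 0.95, 0.0], [0.0, 0.0, -1.0]]
contact_force: [-0.5, 0.3, -1.4]
finger_gap: 0.0423
finger_force: 0.0
```

Run:
```python
from h import *
c=robot.read_camera('wrist');s=robot.read_camera('scene')
W=np.hstack([c['pixels'][:,:],cv2.resize(s['pixels'][90:250,220:340],(288,384),interpolation=2)])
cv2.imwrite('pics/w3.png',W[:,:,::-1])
print(c['position'],c['orientation'],robot.get_obs()['ee_pos'])
```

```text
[ 0.60579298 -0.04047029  0.36394285] [[-3.11351755e-01  9.06987595e-01  2.83608158e-01]
 [ 9.50294362e-01  2.96897782e-01  9.37674414e-02]
 [ 8.43273199e-04  2.98705890e-01 -9.54344843e-01]] [ 0.67746752 -0.01657514  0.21875224]
```

View pics/w3.png

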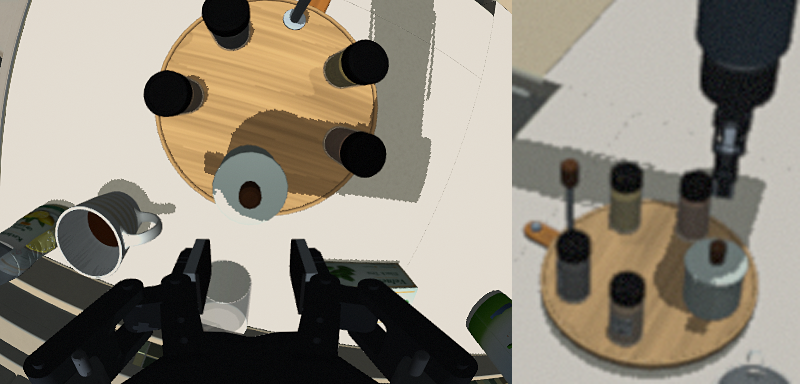

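The lid is seated and level, released on the pot at (250,193). Next I go to the handle knob.

play_rows:
  series:
    - {"x":0.25,"y":0.07,"z":0,"roll":0,"fingers":0}
    - {"x":0.5,"y":0.14,"z":0,"roll":0,"fingers":0}
    - {"x":0.5,"y":0.14,"z":0,"roll":0,"fingers":0}
    - {"x":0.5,"y":0.14,"z":0,"roll":0,"fingers":0}
    - {"x":0.5,"y":0.14,"z":0,"roll":0,"fingers":0}
    - {"x":0.5,"y":0.14,"z":0,"roll":0,"fingers":0.2}
    - {"x":0.5,"y":0.14,"z":0,"roll":0,"fingers":0.2}
    - {"x":0.3,"y":0.09,"z":0,"roll":0,"fingers":0.2}
    - {"x":0,"y":0,"z":0,"roll":0,"fingers":0.2}
    - {"x":0,"y":0,"z":0,"roll":0,"fingers":0.2}

```text
time: 11.05
ee_pos: [0.4939, -0.0244, 0.2195]
eef_rot: [[-0.95, -0.312, -0.0], [-0.312, 0.95, -0.0], [0.0, -0.0, -1.0]]
contact_force: [-0.1, 0.0, 0.3]
finger_gap: 0.0514
finger_force: 0.0
```

Run:
```python
from h import *
c=robot.read_camera('wrist')
cv2.imwrite('pics/w4.png',c['pixels'][:,:,::-1])
R=c['orientation'];q=R.T@(np.array([.4935,-.0245,.169])-c['position']);q/=np.linalg.norm(q)
th=np.arccos(q[2]);print(robot.get_obs()['ee_pos'],c['cx']+297.3*th*q[0]/np.hypot(*q[:2]),c['cy']+297.3*th*q[1]/np.hypot(*q[:2]))
```

```text
[ 0.49405459 -0.02438974  0.21938951] 250.45099380819138 216.02222635145904
```

View pics/w4.png

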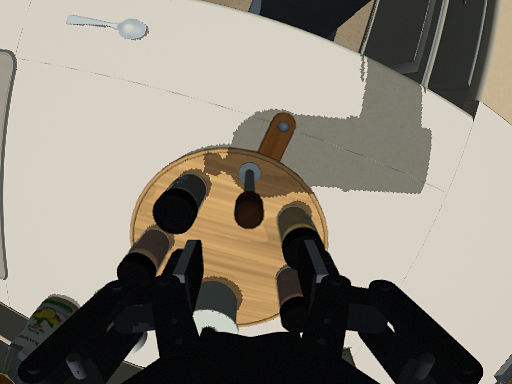

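The knob top is at (249,213) and I predicted (250,216), so it is within about 2 mm. I go down and grip.

play_rows:
  series:
    - {"x":0,"y":0,"z":0.4,"roll":0,"fingers":0.2}
    - {"x":0,"y":0,"z":0.45,"roll":0,"fingers":0.2}
    - {"x":0,"y":0,"z":0.45,"roll":0,"fingers":0.2}
    - {"x":0,"y":0,"z":0.27,"roll":0,"fingers":0.2}
    - {"x":0,"y":0,"z":0,"roll":0,"fingers":0.2}
    - {"x":0,"y":0,"z":0,"roll":0,"fingers":-0.3}
    - {"x":0,"y":0,"z":0,"roll":0,"fingers":-0.4}
    - {"x":0,"y":0,"z":0,"roll":0,"fingers":-0.5}
    - {"x":0,"y":0,"z":0,"roll":0,"fingers":-0.7}
    - {"x":0,"y":0,"z":0,"roll":0,"fingers":-1}
    - {"x":0,"y":0,"z":0,"roll":0,"fingers":-1}
  squeeze: 40

```text
time: 12.48
ee_pos: [0.4943, -0.0244, 0.1423]
eef_rot: [[-0.95, -0.312, 0.002], [-0.312, 0.95, -0.0], [-0.002, -0.001, -1.0]]
contact_force: [-1.7, 0.2, 5.9]
finger_gap: 0.0203
finger_force: 39.1
```

```bash
cat > arc.py <<'E'
from h import *
import sys
o=robot.get_obs();R=np.array(o['eef_rot']);ax=np.array([.598,-.021]);p=o['ee_pos'][:2]
a0=np.degrees(np.arctan2(*(p-ax)[::-1]))%360;r=np.hypot(*(p-ax))
end,n=float(sys.argv[1]),int(sys.argv[2])
A=np.radians(np.linspace(a0,end,n+1))
P=ax+np.c_[np.cos(A),np.sin(A)]*np.linspace(r,.105,n+1)[:,None]
D=np.diff(P,axis=0);D=np.c_[D,np.zeros(n)]@R/.05
print(a0,r,o['contact_force'],o['finger_gap'],o['finger_force']);print(D[:,:2].round(2).tolist(),P[-1])
E
python3 arc.py 354 34
```

```text
181.9000081008707 0.10380110039787226 [-1.74747917  0.24411814  5.88072504] 0.020327642255508663 39.13897167658433
[[0.04, -0.18], [0.03, -0.18], [0.01, -0.18], [-0.0, -0.18], [-0.02, -0.18], [-0.04, -0.18], [-0.05, -0.18], [-0.07, -0.17], [-0.08, -0.16], [-0.1, -0.16], [-0.11, -0.15], [-0.12, -0.14], [-0.13, -0.13], [-0.14, -0.11], [-0.15, -0.1], [-0.16, -0.09], [-0.17, -0.07], [-0.18, -0.06], [-0.18, -0.04], [-0.18, -0.02], [-0.18, -0.01], [-0.18, 0.01], [-0.18, 0.02], [-0.18, 0.04], [-0.18, 0.06], [-0.17, 0.07], [-0.16, 0.09], [-0.16, 0.1], [-0.15, 0.11], [-0.14, 0.13], [-0.12, 0.14], [-0.11, 0.15], [-0.1, 0.16], [-0.08, 0.17]] [ 0.7024248  -0.03197549]
```

play_rows:
  series:
    - {"x":0.02,"y":-0.09,"z":0,"roll":0,"fingers":-1}
    - {"x":0.02,"y":-0.09,"z":0,"roll":0,"fingers":-1}
    - {"x":0.03,"y":-0.18,"z":0,"roll":0,"fingers":-1}
    - {"x":0.01,"y":-0.18,"z":0,"roll":0,"fingers":-1}
    - {"x":0,"y":-0.18,"z":0,"roll":0,"fingers":-1}
    - {"x":-0.02,"y":-0.18,"z":0,"roll":0,"fingers":-1}
    - {"x":-0.04,"y":-0.18,"z":0,"roll":0,"fingers":-1}
    - {"x":-0.05,"y":-0.18,"z":0,"roll":0,"fingers":-1}
    - {"x":-0.07,"y":-0.17,"z":0,"roll":0,"fingers":-1}
    - {"x":-0.08,"y":-0.16,"z":0,"roll":0,"fingers":-1}
    - {"x":-0.1,"y":-0.16,"z":0,"roll":0,"fingers":-1}
    - {"x":-0.11,"y":-0.15,"z":0,"roll":0,"fingers":-1}
    - {"x":-0.06,"y":-0.07,"z":0,"roll":0,"fingers":-1}
    - {"x":0,"y":0,"z":0,"roll":0,"fingers":-1}
    - {"x":0,"y":0,"z":0,"roll":0,"fingers":-1}

```text
time: 14.35
ee_pos: [0.5462, -0.1119, 0.1423]
eef_rot: [[-0.95, -0.312, 0.001], [-0.312, 0.95, -0.002], [-0.001, -0.002, -1.0]]
contact_force: [-0.9, -1.7, 5.8]
finger_gap: 0.0206
finger_force: 39.2
```

```bash
python3 arc.py 354 24
```

```text
240.34495294218513 0.10461166509920845 [-0.86440428 -1.73771328  5.82817509] 0.020627976964104247 39.180379319004714
[[-0.12, -0.12], [-0.13, -0.11], [-0.14, -0.1], [-0.15, -0.09], [-0.15, -0.08], [-0.16, -0.06], [-0.17, -0.05], [-0.17, -0.04], [-0.17, -0.02], [-0.17, -0.01], [-0.17, 0.01], [-0.17, 0.02], [-0.17, 0.03], [-0.17, 0.05], [-0.16, 0.06], [-0.16, 0.07], [-0.15, 0.09], [-0.14, 0.1], [-0.13, 0.11], [-0.12, 0.12], [-0.11, 0.13], [-0.1, 0.14], [-0.09, 0.15], [-0.08, 0.16]] [ 0.7024248  -0.03197549]
```

play_rows:
  series:
    - {"x":-0.06,"y":-0.06,"z":0,"roll":0,"fingers":-1}
    - {"x":-0.06,"y":-0.06,"z":0,"roll":0,"fingers":-1}
    - {"x":-0.13,"y":-0.11,"z":0,"roll":0,"fingers":-1}
    - {"x":-0.14,"y":-0.1,"z":0,"roll":0,"fingers":-1}
    - {"x":-0.15,"y":-0.09,"z":0,"roll":0,"fingers":-1}
    - {"x":-0.15,"y":-0.08,"z":0,"roll":0,"fingers":-1}
    - {"x":-0.16,"y":-0.06,"z":0,"roll":0,"fingers":-1}
    - {"x":-0.17,"y":-0.05,"z":0,"roll":0,"fingers":-1}
    - {"x":-0.17,"y":-0.04,"z":0,"roll":0,"fingers":-1}
    - {"x":-0.17,"y":-0.02,"z":0,"roll":0,"fingers":-1}
    - {"x":-0.17,"y":-0.01,"z":0,"roll":0,"fingers":-1}
    - {"x":-0.17,"y":0.01,"z":0,"roll":0,"fingers":-1}
    - {"x":-0.17,"y":0.02,"z":0,"roll":0,"fingers":-1}
    - {"x":-0.17,"y":0.03,"z":0,"roll":0,"fingers":-1}
    - {"x":-0.08,"y":0.02,"z":0,"roll":0,"fingers":-1}
    - {"x":0,"y":0,"z":0,"roll":0,"fingers":-1}
    - {"x":0,"y":0,"z":0,"roll":0,"fingers":-1}

```text
time: 16.48
ee_pos: [0.6579, -0.1082, 0.1424]
eef_rot: [[-0.95, -0.311, 0.005], [-0.311, 0.95, -0.003], [-0.003, -0.004, -1.0]]
contact_force: [3.9, -5.7, 2.2]
finger_gap: 0.0205
finger_force: 39.1
```

```bash
python3 arc.py 354 12
```

```text
304.47820744017105 0.10577825162766835 [ 3.88258997 -5.68941481  2.15886111] 0.020481951512864728 39.0624969243072
[[-0.14, 0.05], [-0.14, 0.06], [-0.14, 0.07], [-0.13, 0.08], [-0.12, 0.09], [-0.12, 0.1], [-0.11, 0.1], [-0.1, 0.11], [-0.09, 0.12], [-0.08, 0.13], [-0.08, 0.13], [-0.07, 0.14]] [ 0.7024248  -0.03197549]
```

play_rows:
  series:
    - {"x":-0.08,"y":0,"z":0,"roll":0,"fingers":-1}
    - {"x":-0.08,"y":0.03,"z":0,"roll":0,"fingers":-1}
    - {"x":-0.14,"y":0.06,"z":0,"roll":0,"fingers":-1}
    - {"x":-0.14,"y":0.07,"z":0,"roll":0,"fingers":-1}
    - {"x":-0.13,"y":0.08,"z":0,"roll":0,"fingers":-1}
    - {"x":-0.12,"y":0.09,"z":0,"roll":0,"fingers":-1}
    - {"x":-0.12,"y":0.1,"z":0,"roll":0,"fingers":-1}
    - {"x":-0.11,"y":0.1,"z":0,"roll":0,"fingers":-1}
    - {"x":-0.1,"y":0.11,"z":0,"roll":0,"fingers":-1}
    - {"x":-0.09,"y":0.12,"z":0,"roll":0,"fingers":-1}
    - {"x":-0.08,"y":0.13,"z":0,"roll":0,"fingers":-1}
    - {"x":-0.08,"y":0.13,"z":0,"roll":0,"fingers":-1}
    - {"x":-0.04,"y":0.08,"z":0,"roll":0,"fingers":-1}
    - {"x":-0.03,"y":0.06,"z":0,"roll":0,"fingers":-1}
    - {"x":0,"y":0,"z":0,"roll":0,"fingers":-1}
    - {"x":0,"y":0,"z":0,"roll":0,"fingers":-1}

```text
time: 18.48
ee_pos: [0.7038, -0.0294, 0.1424]
eef_rot: [[-0.95, -0.312, 0.006], [-0.312, 0.95, 0.001], [-0.006, -0.001, -1.0]]
contact_force: [7.2, -0.5, 3.7]
finger_gap: 0.0205
finger_force: 39.5
```

```bash
python3 arc.py 354 1
python3 - <<'E'
from h import *
c=robot.read_camera('top');s=robot.read_camera('scene')
W=np.hstack([cv2.resize(c['pixels'][135:265,180:285],None,fx=4,fy=4,interpolation=2),cv2.resize(s['pixels'][100:260,210:330],(380,520),interpolation=2)])
cv2.imwrite('pics/f.png',W[:,:,::-1])
E
```

```text
355.46009720852686 0.10612261265667869 [ 7.23167293 -0.51996407  3.70290704] 0.020451262564789213 39.54575487412512
[[0.04, -0.04]] [ 0.7024248  -0.03197549]
```

View pics/f.png

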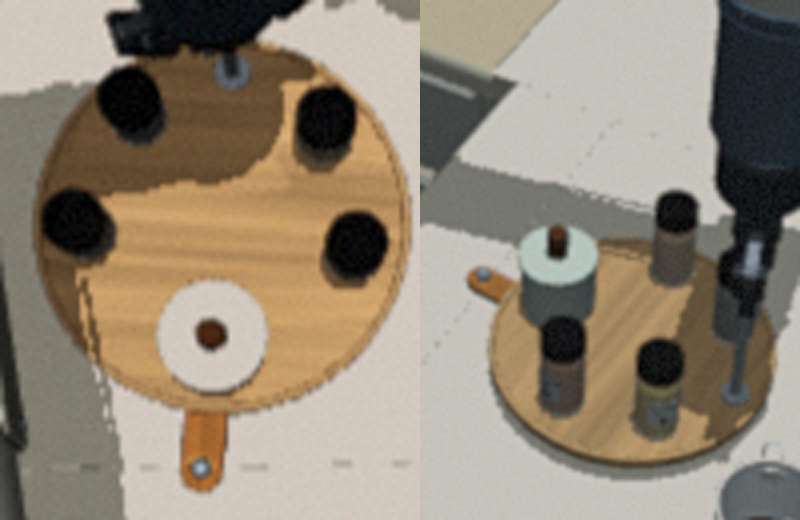

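The lid is still seated and level (centre at zoom (212,336)), nearly in line with the stud at (201,467). I measure the offset from the line.

Run:
```python
from h import *
c=robot.read_camera('top')
L=plane(c,232.75,218.6,.093)[:2];K=plane(c,180+210.5/4-.375,135+333/4-.375,.124)[:2]
S=plane(c,229.9,251.4,.021)[:2]
for ax in ([.598,-.021],[.599,-.0215]):
    ax=np.array(ax);d=(S-ax)/np.linalg.norm(S-ax)
    for P in(L,K):print(P,np.linalg.norm(P-ax),'off',d[0]*(P-ax)[1]-d[1]*(P-ax)[0], 'ang',np.degrees(np.arctan2(*(P-ax)[::-1]))%360,np.degrees(np.arctan2(d[1],d[0])))
```

```text
[ 0.51884662 -0.01579023] 0.07932464266578929 off 0.003208309837381117 ang 176.2343010768112 173.91632319903167
[ 0.51933311 -0.01609243] 0.07881981666766621 off 0.0034572491334112134 ang 176.43027673103492 173.91632319903167
[ 0.51884662 -0.01579023] 0.08035648983131474 off 0.003005190697614969 ang 175.9253880089703 173.78212731763057
[ 0.51933311 -0.01609243] 0.07985020252764748 off 0.0032529212784701217 ang 176.11687719082832 173.78212731763057
```

play_rows:
  series:
    - {"x":0,"y":-0.04,"z":0,"roll":0,"fingers":-1}
    - {"x":0,"y":-0.04,"z":0,"roll":0,"fingers":-1}
    - {"x":0,"y":0,"z":0,"roll":0,"fingers":-1}
    - {"x":0,"y":0,"z":0,"roll":0,"fingers":-1}
    - {"x":0,"y":0,"z":0,"roll":0,"fingers":-1}
    - {"x":0,"y":0,"z":0,"roll":0,"fingers":-1}
    - {"x":0,"y":0,"z":0,"roll":0,"fingers":-1}
    - {"x":0,"y":0,"z":0,"roll":0,"fingers":-1}

```text
time: 19.62
ee_pos: [0.7034, -0.0338, 0.1424]
eef_rot: [[-0.95, -0.312, 0.002], [-0.312, 0.95, 0.0], [-0.002, -0.0, -1.0]]
contact_force: [1.0, -0.3, 7.2]
finger_gap: 0.0208
finger_force: 39.8
```

```bash
python3 arc.py 354 1
python3 - <<'E'
from h import *
c=robot.read_camera('top');g=c['pixels'].astype(int).sum(2)
for b in blobs(g<200,222,207,244,232): print(b,plane(c,*b[1],.118))
print(robot.sign_off())
E
```

```text
353.07316343243076 0.10620904240770575 [ 0.97578848 -0.29763239  7.22180508] 0.020837406462498008 39.84854416921735
[[0.01, 0.04]] [ 0.7024248  -0.03197549]
(np.int32(37), array([231., 218.]), array([228, 215,   7,   7])) [ 0.51934421 -0.0126469   0.118     ]
the job is handed in; nothing more can be done
None
```

I set the lid back on the pot, seated and level, then turned the pot to the front to within about 1 mm of the stud line by my last camera reading. I handed the job in with the fingers still gripping the handle's knob at about 40 N; no verdict came back.

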